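# Lean the big gearbox cover on the inspection stand

## Task

Take the largest of the three aluminium covers out of the slotted rack and lean it on the inspection stand: lower edge on the ledge behind the lip, centred from side to side, its back resting flat against the sloped panel so that it stays there by itself. Set it down without dropping it, and leave the two smaller covers standing in the rack.

Things in the scene. Friction and masses are not known exactly. Their poses are not given: they have to be found in the camera images.
- cover_mid (a point): Centre of the largest cover: bare aluminium plate, 10 mm thick (x axis), 110 wide (y), 140 tall (z, up at the start), 0.36 kg, dark corner holes and centre disc, both faces alike. This point is 70 mm below its top edge. It starts upright in one of 3 slots of a plywood rack: 13 mm wide, 70 mm apart along the plate's x, floor 10 mm above the table, holding the lowest 30 mm of the plate.
- stand_seat (a point): Stand's inner corner where ledge meets panel, mid-width, 30 mm above the table. z up, y along the ledge, x level, from panel to lip. Grey panel 130 mm wide, 80 high along its slope, leans back 20 deg (top to -x). Ledge square to the panel (slopes down to it), 28 deep; lip 10 high. Dark base 150 x 150. Seated cover rises 60 above the panel; its centre is then at x -19, y 0, z +68 mm from here.
- cover_b_mid (a point): Centre of the middle-sized cover, to be left alone: same 10 mm aluminium plate, 85 mm wide and 100 mm tall, upright in another slot of the rack; axes as for the largest.
- cover_c_mid (a point): Centre of the smallest cover, to be left alone: 10 mm plate, 65 mm wide and 80 mm tall, upright in the remaining slot; axes as for the largest.

How it is judged:
At the end, for the whole second after the job is handed in: The largest cover stands by itself on the stand, at rest, leaning back 20 degrees (within 10 degrees), its width along the ledge within 11 degrees, its centre within 20 mm of the stand's middle line sideways, within 15 mm front to back and 12 mm in height of its seated place (x of cover_mid in the frame of stand_seat between -0.035 and -0.004 m and y of cover_mid in the frame of stand_seat between -0.02 and 0.02 m and z of cover_mid in the frame of stand_seat between 0.055 and 0.08 m and angle between cover_mid's own z axis and vertical between 0.175 and 0.525 rad and angle between the y axis of cover_mid and the y axis of stand_seat, either way round below 0.2 rad and linear speed of cover below 0.02 m/s and angular speed of cover below 0.15 rad/s); the robot touches nothing.
It fails at once if the largest cover is dropped: untouched by the fingers and moving faster than 0.6 m/s (a fall of about 18 mm) (contact force between cover and the fingers below 0.05 N and linear speed of cover above 0.6 m/s).
It fails at once if the middle-sized cover is moved by more than 20 mm (distance of cover_b_mid from where it was at the start of the episode above 0.02 m).
It fails at once if the smallest cover is moved by more than 20 mm (distance of cover_c_mid from where it was at the start of the episode above 0.02 m).
It also fails if it takes over 34 s, if anything falls off the work surface, if the arm or the gripper's body presses on something with over 40 N, if the wrist force passes 120 N, or if a joint passes its speed limit or range.

## Robot

A 6-joint arm with a two-finger parallel gripper is mounted at the origin on the work surface. World frame = base frame: x ahead of the robot, y to its left, z up, the work surface at z = 0. Lengths are in m, angles in rad, forces in N, time in s.
With the tool pointing down it reaches from about 0.25 to 0.775 m from the base axis. Payload 4 kg.
Tool frame: the origin (TCP) lies at the very end of the fingers, on their centre line; the grasp point (between the pads) lies 19 mm behind it; z points along the fingers, y is the direction in which the jaws open and shut (so a half turn about z gives the same grasp; the last joint's range is limited). The gripper opens to 94 mm and grips with 3 to 60 N. Pads are 16 mm wide; open, the fingers measure 119 mm over their backs; the gripper's body (75 mm by 177 mm) begins 78 mm behind the grasp point.
Start: joints at [-0.103, 0.087, 1.371, -0, 1.684, -0.103], TCP at [0.55, -0, 0.206] pointing down, gripper open.
Joint ranges: [-3.1, 3.1], [-0.76, 2.03], [0.27, 2.55], [-1.08, 4.22], [0.17, 2.65], [-2.57, 2.57]. Speed limits (rad/s): [2.79, 2.79, 3.14, 3.14, 3.14, 3.14].

## Interface

Orientations are given as [roll, pitch, yaw] about the fixed x, y, z axes, in that order (R = Rz(yaw) Ry(pitch) Rx(roll)).
In Python, from bench import robot, snapshot, calibration gives the robot as it stands. The module is installed in compiled form; this text tells all that it offers.
- The arm moves only by the tool servo_tool, never from a script. Its argument "series" is text: rows parted by semicolons, each of 5 numbers parted by spaces: the closure, from -1 (fully open) to 1 (shut), then the shift along the tool's x, y, z in cm, then the turn about the tool's z in rad. A call has 1 to 20 rows; each row is the pose to reach, as a shift and turn from the pose commanded when the call began, along the tool's axes at that moment; what a row does not reach only later rows make up. A row lasts 1/12 s, in which the tool goes at most 41.7 mm and 7.16 degrees, less where a joint would pass 70% of its speed; a pose out of reach is approached as far as the arm can. A call with a gripper value outside its range is refused whole. The fingers move at their own pace and stop on an object; the grip force is fixed at half the most. Time passes only in rows, so rows that repeat a pose let the fingers close. It gives the time, the measured TCP pose, the force and the opening at its end, in the units of the state.
- robot.get_obs(): the state, without advancing time (a new reading comes with each control period).
- snapshot(name): name is "scene" or "side" or "wrist"; returns (picture, depth): 480x640x3 uint8, red, green, blue; 480x640 float32, m along the optical axis (not along the pixel's ray), 0 where there is no reading.
- calibration(name): a dict with "fx", "fy", "cx", "cy" (pixels), "k1" (the pictures are not rectified: a ray, as slopes to the right and down, at radius r is drawn at 1 + k1 r^2 times it, then the intrinsics apply), "rvec" (rotation vector, rad) and "tvec" (3), from world to camera coordinates, as OpenCV has them; the wrist camera has in their place "tool_from_camera" (4x4, takes a point from camera to tool coordinates, whose origin is the TCP and whose axes are the flange's). Camera axes: x right, y down, z forward; pixel columns grow to the right and rows downward; lengths in m; the calibration is good to about 2 mm. A picture is of the moment at which its call begins: read the wrist's pose just before it. calibration takes no time and is no camera call.
- robot.close_job(): hands the job in, once; it reports no verdict.
The state is a dict: "time": time; "joint_positions": joint angles; "qvel": joint speeds; "joint_torque": joint torques, N m; "tool_pos": TCP position; "ee_rot": TCP orientation; "wrist_force": force on the tool from outside, world axes, zero at the start; "wrist_torque": the same for the moment, N m; "width": finger opening in m.
Only numpy, scipy, OpenCV 4.12 (cv2) and the standard library are available. Lean on these libraries where they do the work, as an engineer would, in place of code of your own. Each camera call takes 0.05 s, during which the arm holds its last target. There are 200 camera calls.

## Working session

There is one attempt and no reset: what is moved stays moved. The work goes in short steps, Python scripts to look and compute and a tool call to move; the robot and the scene stay as the last step left them, time stands still between calls to the robot, and variables do not carry over. Pictures are saved under pics/ and viewed, about 8 in all and at most 12, crops included, and the job is handed in when it is done.

Besides the shell and the picture viewer there is one more tool, called after "Emit:" as a command line: name --argument value ..., lists and objects as JSON in quotes. servo_tool: Moves the arm, as the interface text tells. Its arguments: {"type":"object","properties":{"series":{"type":"string"}},"required":["series"]}

```bash
mkdir -p pics; cat > h.py <<'E'
import numpy as np, cv2
from scipy.spatial.transform import Rotation as Ro
from bench import robot, snapshot, calibration
def cloud(name):
    "returns picture, depth, HxWx3 world points"
    o=robot.get_obs(); im,d=snapshot(name); c=calibration(name)
    K=np.array([[c['fx'],0,c['cx']],[0,c['fy'],c['cy']],[0,0,1.]])
    v,u=np.mgrid[:480,:640]
    n=cv2.undistortPoints(np.stack([u,v],-1).reshape(-1,1,2).astype(float),K,np.array([c['k1'],0,0,0.])).reshape(480,640,2)
    P=np.dstack([n[...,0]*d,n[...,1]*d,d]).astype(float)
    if 'rvec' in c:
        R=cv2.Rodrigues(np.array(c['rvec'],float))[0]; W=(P-np.array(c['tvec']).ravel())@R
    else:
        T=np.array(c['tool_from_camera']); W=P@T[:3,:3].T+T[:3,3]
        W=W@Ro.from_euler('xyz',o['ee_rot']).as_matrix().T+np.array(o['tool_pos'])
    W[d<=0]=np.nan
    return im,d,W
def save(im,f): cv2.imwrite(f,im[...,::-1])
E
python3 - <<'E'
from h import *
print(robot.get_obs())
for n in('scene','side'):
    im,d,W=cloud(n); save(im,f'pics/{n}0.png'); np.savez(f'{n}0.npz',im=im,W=W)
E
```

```text
{'time': 0.0, 'joint_positions': array([-1.03108097e-01,  8.79386125e-02,  1.37225423e+00, -2.83902622e-05,
        1.68359375e+00, -1.03126353e-01]), 'qvel': array([-0.00041404, -0.00087018, -0.00017774, -0.00063605,  0.00117547,
       -0.00050498]), 'joint_torque': array([ 1.28542815e-03, -3.40182602e+01, -3.02423716e+01,  7.18220207e-02,
        3.29729996e-02, -1.13141955e-04]), 'tool_pos': array([5.49447433e-01, 3.81602018e-05, 2.04313153e-01]), 'ee_rot': array([-3.13940747e+00, -1.97785065e-04,  1.57081120e+00]), 'wrist_force': array([ 0.42252709, -0.43015077, -0.2556037 ]), 'wrist_torque': array([-0.01871248, -0.04499033,  0.01662547]), 'width': 0.09404696820477147}
```

View pics/scene0.png

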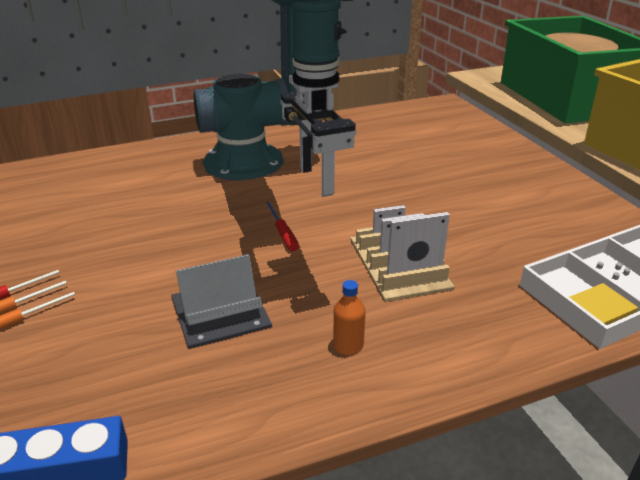

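View pics/side0.png

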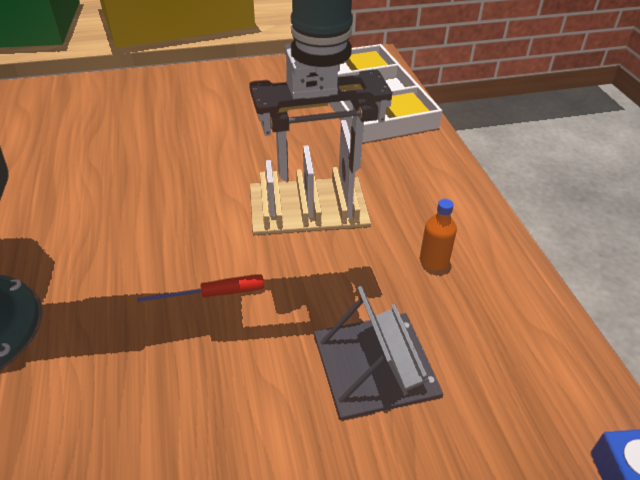

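The scene view shows the largest cover nearest the camera (centre disc at 418,251), with the two smaller ones behind it. The stand's panel is at about (218,285), lip in front. The side view shows the rack at (310,205) and the stand at (378,350). Next I'll measure their poses from depth.

```bash
python3 - <<'E'
from h import *
for n,pts in (('scene',dict(cov=(400,235),cov2=(435,235),top=(420,217),panel=(218,285),base=(240,328),rack=(440,290),lipc=(225,315),table=(300,420),b=(385,235),c=(390,211))),('side',dict(cov=(347,170),ledge=(398,350),base=(345,385),b=(309,180),c=(270,190)))):
    z=np.load(n+'0.npz'); W=z['W']
    for k,(u,v) in pts.items(): print(n,k,np.round(np.nanmedian(W[v-1:v+2,u-1:u+2].reshape(-1,3),0),4))
W=np.load('scene0.npz')['W'].reshape(-1,3)
def plane(P):
    for _ in range(6):
        m=np.median(P,0) if _==0 else P.mean(0); nn=np.linalg.svd(P-P.mean(0),full_matrices=False)[2][2]
        r=(P-P.mean(0))@nn; P=P[abs(r)<max(.002,1.5*r.std())]
    return P,nn
W0=np.load('scene0.npz')['W']
for k,(u0,u1,v0,v1) in dict(cov=(394,444,222,262),panel=(190,245,270,300)).items():
    P=W0[v0:v1,u0:u1].reshape(-1,3); P=P[~np.isnan(P[:,0])]; P,nn=plane(P); nn*=np.sign(nn[0])
    print(k,len(P),P.mean(0).round(4),nn.round(4),'tilt',np.degrees(np.arcsin(nn[2])).round(2),'yaw',np.degrees(np.arctan2(nn[1],nn[0])).round(2),'lo/hi',np.percentile(P,[1,99],axis=0).round(4))
E
```

```text
scene cov [0.6411 0.1239 0.1227]
scene cov2 [0.6491 0.1924 0.1104]
scene top [0.6412 0.1622 0.1505]
scene panel [ 0.5942 -0.202   0.067 ]
scene base [ 0.654  -0.1828  0.0107]
scene rack [0.6809 0.1965 0.0061]
scene lipc [ 0.6426 -0.2044  0.0377]
scene table [ 8.730e-01 -1.509e-01 -1.000e-04]
scene b [0.5707 0.1318 0.0775]
scene c [0.5059 0.1748 0.0848]
side cov [0.6323 0.1275 0.1034]
side ledge [ 0.6187 -0.2095  0.033 ]
side base [ 0.5354 -0.2327  0.0083]
side b [0.5639 0.1259 0.0928]
side c [0.4974 0.1436 0.0694]
cov 1590 [0.6453 0.1615 0.1014] [ 9.943e-01 -1.066e-01  6.000e-04] tilt 0.03 yaw -6.12 lo/hi [[0.6392 0.1129 0.0535]
 [0.6516 0.2118 0.1473]]
panel 1164 [ 0.5941 -0.2032  0.0678] [0.9414 0.0167 0.337 ] tilt 19.69 yaw 1.02 lo/hi [[ 0.5831 -0.2505  0.0358]
 [ 0.605  -0.155   0.0991]]
```

```bash
python3 - <<'E'
from h import *
W0=np.load('scene0.npz')['W']
def fit(name,c,yaw,tilt,win,zr):
    y=np.radians(yaw);t=np.radians(tilt)
    n=np.array([np.cos(y)*np.cos(t),np.sin(y)*np.cos(t),np.sin(t)]); e=np.array([-np.sin(y),np.cos(y),0]); u=np.cross(n,e)
    v0,v1,u0,u1=win; P=W0[v0:v1,u0:u1].reshape(-1,3); P=P[~np.isnan(P[:,0])]; Q=P-c
    k=abs(Q@n)<.004; a=Q[k]@e; b=Q[k]@u; z=P[k][:,2]
    for lo,hi in zr:
        s=(z>lo)&(z<hi); print(name,lo,'e-range',np.percentile(a[s],[0.5,1,99,99.5]).round(4),'mid',((np.percentile(a[s],1)+np.percentile(a[s],99))/2).round(4), s.sum())
    print(' z max',np.percentile(z,99.5).round(4),z.min().round(4))
fit('cov',np.array([.6453,.1615,.1014]),-6.12,0,(205,275,375,455),[(.06,.08),(.08,.1),(.1,.12),(.12,.14)])
fit('panel',np.array([.5941,-.2032,.0678]),1.02,20,(250,340,165,275),[(.045,.06),(.06,.075),(.075,.09),(.09,.1)])
# lip / ledge / base sections near mid
im=W0[240:350,160:280].reshape(-1,3); k=abs(im[:,1]+.2032)<.004
P=im[k]; P=P[np.argsort(P[:,0])]
print(P[(P[:,2]>.004)][::3].round(4)[:,[0,2]].tolist())
S=np.load('side0.npz')['W'][280:410,310:440].reshape(-1,3); k=(abs(S[:,1]+.2032)<.003)&(S[:,2]>.012)
P=S[k];P=P[np.argsort(P[:,0])]; print('side',P[:,[0,2]].round(3).tolist())
k=(S[:,2]>.006)&(S[:,2]<.013); print('base xy',np.percentile(S[k][:,:2],[1,99],axis=0).round(3))
E
```

```text
cov 0.06 e-range [-0.0557 -0.0548  0.0526  0.0534] mid -0.0011 473
cov 0.08 e-range [-0.0551 -0.055   0.0524  0.0528] mid -0.0013 500
cov 0.1 e-range [-0.0552 -0.0548  0.0526  0.0529] mid -0.0011 517
cov 0.12 e-range [-0.055  -0.0548  0.0524  0.0535] mid -0.0012 520
 z max 0.1522 0.0362
panel 0.045 e-range [-0.0655 -0.065   0.0631  0.0636] mid -0.001 626
panel 0.06 e-range [-0.0654 -0.065   0.0633  0.0638] mid -0.0009 617
panel 0.075 e-range [-0.0658 -0.0653  0.0626  0.0635] mid -0.0013 646
panel 0.09 e-range [-0.0655 -0.0647  0.0633  0.0638] mid -0.0007 436
 z max 0.1068 -0.0024
[[0.3409, 0.0042], [0.5772, 0.1022], [0.5794, 0.0996], [0.5805, 0.107], [0.5808, 0.0989], [0.5815, 0.1015], [0.582, 0.0993], [0.5823, 0.097], [0.5829, 0.0983], [0.5833, 0.1085], [0.5835, 0.0916], [0.5839, 0.0932], [0.5841, 0.1017], [0.5842, 0.0901], [0.5848, 0.096], [0.5851, 0.0958], [0.5864, 0.0888], [0.5866, 0.0906], [0.5867, 0.0935], [0.5871, 0.0905], [0.5873, 0.0806], [0.5876, 0.0904], [0.5879, 0.0801], [0.5886, 0.0801], [0.5889, 0.0839], [0.5894, 0.0765], [0.5902, 0.0855], [0.5904, 0.0845], [0.5909, 0.0
[... 2874 characters left out ...]
.037], [0.627, 0.036], [0.627, 0.037], [0.627, 0.037], [0.628, 0.038], [0.628, 0.035], [0.628, 0.038], [0.629, 0.036], [0.629, 0.037], [0.629, 0.035], [0.629, 0.037], [0.63, 0.038], [0.63, 0.036], [0.63, 0.037], [0.631, 0.038], [0.631, 0.037], [0.631, 0.039], [0.631, 0.038], [0.632, 0.047], [0.632, 0.049], [0.632, 0.038], [0.632, 0.048], [0.632, 0.049], [0.632, 0.048], [0.633, 0.039], [0.633, 0.037], [0.633, 0.05], [0.633, 0.039], [0.633, 0.048], [0.634, 0.041], [0.634, 0.049], [0.634, 0.038], [0.634, 0.038], [0.634, 0.05], [0.635, 0.048], [0.635, 0.038], [0.635, 0.049], [0.636, 0.049], [0.636, 0.051], [0.637, 0.048], [0.637, 0.049], [0.637, 0.048]]
base xy [[ 0.515 -0.277]
 [ 0.662 -0.131]]
```

Seat is at about (0.6085, -0.204, 0.030) with yaw +1.0°. Cover centre is at about (0.640, 0.161, 0.080) with yaw -6.1°. Top height, widths, lean and lip position all match the given sizes. Moving above the cover.

Emit:
servo_tool --series "-1 4 2.2 0 0.1; -1 8 4.5 0 0.107; -1 12 6.7 0 0.107; -1 16.1 9.0 0 0.107; -1 16.1 9.1 0 0.107; -1 16.1 9.1 0 0.107; -1 16.1 9.1 0 0.107; -1 16.1 9.1 0 0.107; -1 16.1 9.1 0 0.107"

```text
time: 0.85
tool_pos: [0.6406, 0.1595, 0.2057]
ee_rot: [-3.142, 0.001, 1.462]
wrist_force: [0.2, -0.2, 1.3]
width: 0.0938
```

```bash
python3 - <<'E'
from h import *
im,d,W=cloud('wrist'); save(im,'pics/w1.png')
o=robot.get_obs(); print(o['tool_pos'],o['ee_rot'])
k=(abs(W[...,2]-.15)<.006)&(abs(W[...,0]-.64)<.03)&(abs(W[...,1]-.16)<.08)
P=W[k]; print(len(P),P.mean(0),np.percentile(P,[1,99],axis=0))
if len(P)>20:
    c,s,a=cv2.minAreaRect(P[:,:2].astype(np.float32)*1000); print(c,s,a)
E
```

```text
[0.64065787 0.15947795 0.20595431] [3.14124927e+00 2.69984205e-04 1.46192740e+00]
2670 [0.64159325 0.1655827  0.14963729] [[0.63177283 0.1092404  0.14802516]
 [0.65107943 0.21623512 0.15117133]]
(641.346923828125, 161.9806365966797) (110.62549591064453, 9.858342170715332) 83.50572204589844
```

View pics/w1.png

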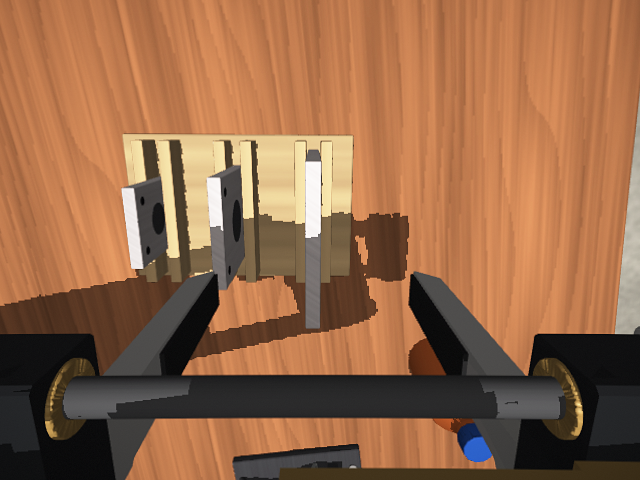

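The wrist view shows the plate's top edge (313,150–328) squarely between the open fingers, with the middle cover at (225,230) outside them. I'll descend and grip.

Emit:
servo_tool --series "-1 0.2 0.05 3 0; -1 0.2 0.05 6 0; -1 0.2 0.05 8 0; -1 0.2 0.05 8.7 0; -1 0.2 0.05 8.7 0; -1 0.2 0.05 8.7 0; 0 0.2 0.05 8.7 0; 0.5 0.2 0.05 8.7 0; 0.7 0.2 0.05 8.7 0; 1 0.2 0.05 8.7 0; 1 0.2 0.05 8.7 0; 1 0.2 0.05 8.7 0; 1 0.2 0.05 8.7 0; 1 0.2 0.05 8.7 0; 1 0.2 0.05 8.7 0; 1 0.2 0.05 8.7 0"

```text
time: 2.23
tool_pos: [0.6417, 0.163, 0.1184]
ee_rot: [3.142, 0.0, 1.464]
wrist_force: [-0.3, 0.2, 0.7]
width: 0.0309
```

Emit:
servo_tool --series "1 0 0 0 0; 1 0 0 0 0; 1 0 0 0 0; 1 0 0 0 0; 1 0 0 0 0; 1 0 0 0 0; 1 0 0 0 0; 1 0 0 0 0"

```text
time: 2.9
tool_pos: [0.6416, 0.163, 0.1184]
ee_rot: [-3.141, -0.0, 1.464]
wrist_force: [-0.4, 0.2, 0.4]
width: 0.0097
```

Emit:
servo_tool --series "1 0 0 -0.5 0; 1 0 0 -1.5 0; 1 0 0 -3 0; 1 0 0 -5 0; 1 0 0 -7 0; 1 0 0 -9 0; 1 0 0 -11 0; 1 0 0 -12.5 0; 1 0 0 -13.5 0; 1 0 0 -13.5 0; 1 0 0 -13.5 0; 1 0 0 -13.5 0"

```text
time: 3.9
tool_pos: [0.6412, 0.1628, 0.2518]
ee_rot: [-3.139, 0.001, 1.464]
wrist_force: [0.8, 0.7, -4.2]
width: 0.01
```

```bash
python3 - <<'E'
from h import *
o=robot.get_obs(); print(o['tool_pos'],o['ee_rot'],o['width'],o['wrist_force'])
im,d,W=cloud('scene'); save(im,'pics/s2.png')
P=W[...]; k=(abs(W[...,0]-.64)<.025)&(abs(W[...,1]-.163)<.075)&(W[...,2]>.12)&(W[...,2]<.235); P=W[k]
print(len(P),np.percentile(P,[1,50,99],axis=0).round(4)); n=np.linalg.svd(P-P.mean(0),full_matrices=False)[2][2]; print(n)
B=W[285:350,335:365].reshape(-1,3); B=B[(B[:,2]>.02)]; print('bottle',np.percentile(B,[2,98],axis=0).round(3))
E
```

```text
[0.64123727 0.16283772 0.25183208] [-3.13903259e+00  7.61719470e-04  1.46377664e+00] 0.009979586592267439 [ 0.77833912  0.74556281 -4.20571559]
2674 [[0.6342 0.1066 0.1457]
 [0.6455 0.1584 0.1915]
 [0.6528 0.214  0.2343]]
[-0.99411142  0.10828218  0.00417677]
bottle [[ 0.748 -0.047  0.022]
 [ 0.779 -0.003  0.131]]
```

View pics/s2.png

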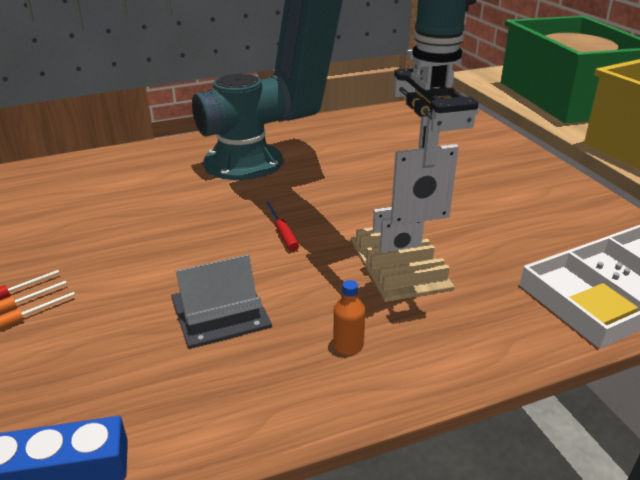

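The cover hangs plumb in the fingers (disc at 425,187). The other covers are still in the rack, and the bottle is clear of the path. Carrying the cover to above the stand.

Emit:
servo_tool --series "1 -1.5 0.1 0 0; 1 -4 0.2 0 -0.01; 1 -7 0.4 0 -0.02; 1 -10.5 0.5 0 -0.03; 1 -14 0.7 0 -0.05; 1 -17.5 0.9 0 -0.06; 1 -21 1.1 0 -0.08; 1 -24.5 1.3 0 -0.09; 1 -28 1.5 0 -0.1; 1 -31 1.6 0 -0.11; 1 -33.5 1.7 0 -0.12; 1 -35.5 1.8 0 -0.125; 1 -36.5 1.85 0 -0.125; 1 -36.5 1.85 0 -0.125; 1 -36.5 1.85 0 -0.125; 1 -36.5 1.85 0 -0.125"

```text
time: 5.28
tool_pos: [0.6211, -0.2007, 0.2533]
ee_rot: [-3.141, -0.001, 1.59]
wrist_force: [0.3, 0.4, -3.0]
width: 0.0095
```

```bash
python3 - <<'E'
from h import *
o=robot.get_obs(); print(o['tool_pos'],o['ee_rot'],o['width'],o['wrist_force'])
im,d,W=cloud('scene'); t=o['tool_pos']
k=(abs(W[...,0]-t[0])<.03)&(abs(W[...,1]-t[1])<.08)&(W[...,2]>.135)&(W[...,2]<.22); P=W[k]
n=np.linalg.svd(P-P.mean(0),full_matrices=False)[2][2]; n*=np.sign(n[0]); c=P.mean(0)
P=P[abs((P-c)@n)<.004]; n=np.linalg.svd(P-P.mean(0),full_matrices=False)[2][2]; n*=np.sign(n[0]); print(len(P),n,P.mean(0))
e=np.array([-n[1],n[0],0]); a=(P-P.mean(0))@e; m=(np.percentile(a,1)+np.percentile(a,99))/2
print('width',np.percentile(a,[1,99]),'centre',P.mean(0)+m*e-.005*n,'bottom z',P[:,2].min())
im2,d2,W2=cloud('side'); np.savez('side3.npz',im=im2,W=W2); save(im2,'pics/side3.png')
k=(abs(W2[...,0]-t[0])<.03)&(abs(W2[...,1]-t[1])<.08)&(W2[...,2]>.11)&(W2[...,2]<.16); print('side low z',np.percentile(W2[k],[1,50,99],axis=0).round(4))
E
```

```text
[ 0.62114764 -0.20068955  0.25328054] [-3.14130592e+00 -1.11460282e-03  1.59001153e+00] 0.009534705113880439 [ 0.31932389  0.4439582  -2.99505717]
2633 [ 0.99985915  0.01643002 -0.00342491] [ 0.62613724 -0.20311294  0.18403314]
width [-0.05340753  0.05507542] centre [ 0.62112425 -0.20236126  0.18405027] bottom z 0.14455757571273367
side low z [[ 0.6155 -0.2566  0.1445]
 [ 0.6174 -0.214   0.1525]
 [ 0.6267 -0.1487  0.1598]]
```

Emit:
servo_tool --series "1 -0.1 0 1 0; 1 -0.15 0 3 0; 1 -0.15 0 5 0; 1 -0.15 0 7 0; 1 -0.15 0 8.5 0; 1 -0.15 0 9.5 0; 1 -0.15 0 10 0; 1 -0.15 0 10.3 0; 1 -0.15 0 10.4 0; 1 -0.15 0 10.4 0; 1 -0.15 0 10.4 0; 1 -0.15 0 10.4 0"

```text
time: 6.38
tool_pos: [0.6218, -0.2037, 0.1508]
ee_rot: [3.139, 0.001, 1.589]
wrist_force: [0.3, -0.1, -2.8]
width: 0.0098
```

Emit:
servo_tool --series "1 0 0 0.1 0; 1 0 0 0.2 0; 1 0 0 0.2 0; 1 0 0 0.2 0"

```text
time: 6.72
tool_pos: [0.6211, -0.2035, 0.1474]
ee_rot: [-3.141, -0.0, 1.589]
wrist_force: [-0.3, -0.0, -4.1]
width: 0.0096
```

```bash
python3 - <<'E'
from h import *
im,d,W=cloud('side'); save(cv2.resize(im[180:440,260:480],None,fx=2.2,fy=2.2),'pics/side4.png')
o=robot.get_obs(); print(o['tool_pos'],o['wrist_force'])
E
```

```text
[ 0.62112841 -0.20347681  0.14742283] [-0.84540532 -0.28822967 -3.50556147]
```

View pics/side4.png

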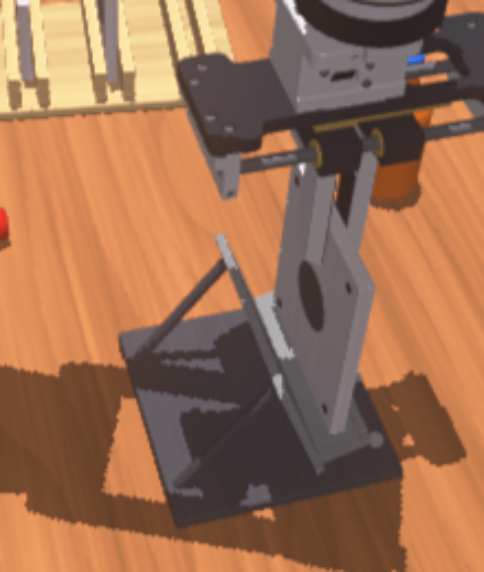

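The crop shows the cover upright between the panel and the lip (bottom corner at 335,430), still just above the ledge. I'll feel for contact in small steps.

Emit:
servo_tool --series "1 0 0 0.1 0; 1 0 0 0.2 0; 1 0 0 0.2 0; 1 0 0 0.2 0"

```text
time: 7.1
tool_pos: [0.6211, -0.2034, 0.1453]
ee_rot: [-3.141, -0.0, 1.589]
wrist_force: [1.0, 1.4, -3.6]
width: 0.0096
```

Emit:
servo_tool --series "1 0 0 0.05 0; 1 0 0 0.1 0; 1 0 0 0.1 0; 1 0 0 0.1 0"

```text
time: 7.43
tool_pos: [0.6213, -0.2035, 0.1451]
ee_rot: [3.141, 0.0, 1.589]
wrist_force: [-0.3, -0.3, -0.8]
width: 0.0098
```

Contact: most of the weight is now on the ledge, at the predicted height. I'll open the fingers to about 20 mm so the plate can lean back onto the rear finger, then bring it back slowly.

Emit:
servo_tool --series "0.75 0 0 0 0; 0.72 0 0 0 0; 0.69 0 0 0 0; 0.66 0 0 0 0; 0.63 0 0 0 0; 0.6 0 0 0 0; 0.57 0 0 0 0; 0.57 0 0 0 0; 0.57 0 0 0 0; 0.57 0 0 0 0"

```text
time: 8.27
tool_pos: [0.6211, -0.2035, 0.1445]
ee_rot: [3.142, -0.0, 1.589]
wrist_force: [-1.2, 0.7, 0.2]
width: 0.0204
```

Emit:
servo_tool --series "0.57 0 -0.3 0 0; 0.57 0 -0.6 0 0; 0.57 0 -0.9 0 0; 0.57 0 -1.2 0 0; 0.57 0 -1.5 0 0; 0.57 0 -1.8 0 0; 0.57 0 -2.1 0 0; 0.57 0 -2.4 0 0; 0.57 0 -2.4 0 0; 0.57 0 -2.4 0 0"

```text
time: 9.1
tool_pos: [0.597, -0.2039, 0.1447]
ee_rot: [3.141, 0.0, 1.589]
wrist_force: [-0.8, 0.1, 0.6]
width: 0.0198
```

```bash
python3 - <<'E'
from h import *
im,d,W=cloud('side'); save(cv2.resize(im[180:440,260:480],None,fx=2.2,fy=2.2),'pics/side5.png')
o=robot.get_obs(); print(o['tool_pos'],o['wrist_force'],o['width'])
im,d,W=cloud('scene'); P=W[250:300,185:262].reshape(-1,3)
k=(abs(W[...,1]+.2035)<.05)&(W[...,2]>.055)&(W[...,2]<.12)&(W[...,0]>.56)&(W[...,0]<.66); P=W[k]
n=np.linalg.svd(P-P.mean(0),full_matrices=False)[2][2]; n*=np.sign(n[0]); print(n,'tilt',np.degrees(np.arcsin(n[2])),P.mean(0))
E
```

```text
[ 0.59718175 -0.20391209  0.1447464 ] [-0.546844    0.58940926  0.45293554] 0.0201178477869535
[0.97833406 0.01571414 0.20643528] tilt 11.913531858294947 [ 0.61553401 -0.20428512  0.08798183]
```

View pics/side5.png

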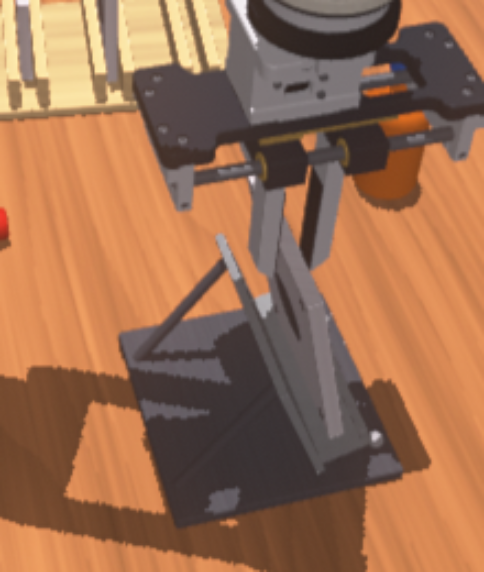

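The cover leans 12° on the rear finger with its bottom edge still near the lip. Continuing.

Emit:
servo_tool --series "0.57 0 -0.3 0 0; 0.57 0 -0.6 0 0; 0.57 0 -0.9 0 0; 0.57 0 -1.2 0 0; 0.57 0 -1.5 0 0; 0.57 0 -1.8 0 0; 0.57 0 -2.1 0 0; 0.57 0 -2.4 0 0; 0.57 0 -2.7 0 0; 0.57 0 -3.0 0 0; 0.57 0 -3.0 0 0; 0.57 0 -3.0 0 0; 0.57 0 -3.0 0 0"

```text
time: 10.28
tool_pos: [0.5672, -0.2045, 0.1448]
ee_rot: [3.141, 0.0, 1.589]
wrist_force: [-1.7, -0.6, 0.9]
width: 0.02
```

```bash
cat > chk.py <<'E'
from h import *
def chk():
    "pose of the leaning cover from the scene camera, in the stand frame"
    o=robot.get_obs(); print(o['time'],o['tool_pos'],o['wrist_force'],o['width'])
    im,d,W=cloud('scene'); y=np.radians(1.0); R=np.array([[np.cos(y),-np.sin(y),0],[np.sin(y),np.cos(y),0],[0,0,1]])
    Q=(W-np.array([.6085,-.204,.030]))@R
    k=(abs(Q[...,1])<.075)&(Q[...,2]>.025)&(Q[...,2]<.135)&(Q[...,0]>-.06)&(Q[...,0]<.03); P=Q[k]
    for _ in range(8):
        c=P.mean(0); n=np.linalg.svd(P-c,full_matrices=False)[2][2]; n*=np.sign(n[0]); P=P[abs((P-c)@n)<.003] if _<7 else P
    e=np.array([-n[1],n[0],0]);e/=np.linalg.norm(e);u=np.cross(n,e)
    K=Q[k]; K=K[abs((K-c)@n)<.003]; a=(K-c)@e; b=(K-c)@u; t=np.percentile(b,99.3)
    C=c+(np.percentile(a,1)+np.percentile(a,99))/2*e+(t-.07)*u-.005*n
    print('tilt',np.degrees(np.arcsin(n[2])),'yaw',np.degrees(np.arctan2(n[1],n[0])),'width',np.ptp(np.percentile(a,[1,99])),'centre',C,'bottom back',c+(t-.14)*u-.01*n)
    return im
E
python3 -c "from chk import *; chk()"
```

```text
10.2833 [ 0.56721146 -0.2044817   0.14481597] [-1.70287111 -0.64744659  0.87406597] 0.020029447888748216
tilt 24.616149455997927 yaw -0.12320496970683173 width 0.10865768868776829 centre [-0.01696673 -0.00138994  0.06840399] bottom back [ 0.00764383 -0.00208517  0.00268299]
```

The cover now leans 24.6° with its bottom edge about 8 mm out from the corner. That's stable and within tolerance, but not flat. I'll let go, rise, and push the lower part in from the front.

Emit:
servo_tool --series "0.52 0 0 0 0; 0.48 0 0 0 0; 0.44 0 0 0 0; 0.4 0 0 0 0; 0.36 0 0 0 0; 0.36 0 0 0 0; 0.36 0 0 0 0; 0.36 0 0 0 0"

```text
time: 11.0
tool_pos: [0.5673, -0.2045, 0.1447]
ee_rot: [3.141, 0.0, 1.589]
wrist_force: [-0.6, -0.8, 0.2]
width: 0.0302
```

```bash
python3 -c "from chk import *; chk()"
```

```text
11.0 [ 0.56734736 -0.20445245  0.14466212] [-0.59273042 -0.76003563  0.19136043] 0.030247194710251692
tilt 26.324504136262714 yaw -0.2809090350514329 width 0.10885708049635534 centre [-0.01893334 -0.00143345  0.06819936] bottom back [ 0.00762266 -0.00238229  0.00324131]
```

It rests on the panel by itself at 26°. Rising and moving round to the front with the fingers shut.

Emit:
servo_tool --series "0.36 0 0 -1 0; 0.36 0 0 -2.5 0; 0.36 0 0 -4.5 0; 0.36 0 0 -6 0; 1 0 2 -6 0; 1 0 5 -6 0; 1 0 8 -6 0; 1 0 8 -6 0; 1 0 8 -3 0; 1 0 8 0 0; 1 0 8 3 0; 1 0 8 5 0; 1 0 8 6.2 0; 1 0 8 6.2 0; 1 0 8 6.2 0; 1 0 8 6.2 0"

```text
time: 12.38
tool_pos: [0.6483, -0.2035, 0.0852]
ee_rot: [3.138, 0.002, 1.589]
wrist_force: [1.1, 0.2, 1.1]
width: 0.0002
```

```bash
python3 - <<'E'
from chk import *
im=chk()
im,d,W=cloud('side'); save(cv2.resize(im[180:440,260:480],None,fx=2.2,fy=2.2),'pics/side6.png')
E
```

```text
12.3833 [ 0.64831337 -0.20353369  0.08519734] [1.07640172 0.17251447 1.13493218] 0.00018476354580788717
tilt 26.457076531430598 yaw -0.3992847562151942 width 0.10921138740614261 centre [-0.01888283 -0.00167664  0.06793103] bottom back [ 0.00769932 -0.02019726  0.00303461]
```

View pics/side6.png

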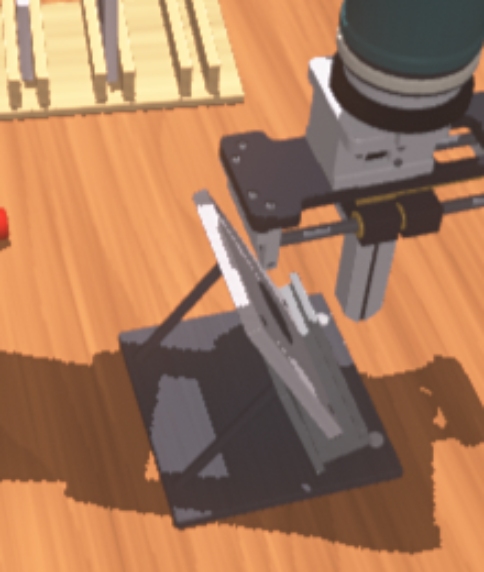

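The fingers stand in front of the cover (tip at 362,318), but the gripper's end bracket hangs close to the plate's top. I'll rise and turn 90° so the gripper's narrow side faces the plate before pushing.

Emit:
servo_tool --series "1 0 0 -3 0; 1 0 0 -4 0.12; 1 0 0 -4 0.24; 1 0 0 -4 0.36; 1 0 0 -4 0.48; 1 0 0 -4 0.6; 1 0 0 -4 0.72; 1 0 0 -4 0.84; 1 0 0 -4 0.96; 1 0 0 -4 1.08; 1 0 0 -4 1.2; 1 0 0 -4 1.32; 1 0 0 -4 1.44; 1 0 0 -4 1.57; 1 0 0 -4 1.57; 1 0 0 -2 1.57; 1 0 0 0 1.57; 1 0 0 0.2 1.57; 1 0 0 0.2 1.57"

```text
time: 14.07
tool_pos: [0.6463, -0.2027, 0.0794]
ee_rot: [-3.141, 0.003, 0.021]
wrist_force: [-0.9, -0.4, -0.8]
width: 0.0005
```

Emit:
servo_tool --series "1 -1 0 0 0; 1 -2 0 0 0; 1 -2.8 0 0 0; 1 -3.1 0 0 0; 1 -3.2 0 0 0; 1 -3.3 0 0 0; 1 -3.4 0 0 0; 1 -3.5 0 0 0; 1 -3.5 0 0 0; 1 -3.5 0 0 0"

```text
time: 14.9
tool_pos: [0.6129, -0.2037, 0.0807]
ee_rot: [3.141, -0.001, 0.019]
wrist_force: [2.7, -0.4, 0.8]
width: 0.0006
```

```bash
python3 -c "from chk import *; chk()"
```

```text
14.9 [ 0.61285222 -0.20366222  0.08072298] [ 2.68823796 -0.3730647   0.80452269] 0.000600806511734999
tilt 23.068530071563917 yaw -1.0717470425397744 width 0.1085022975204519 centre [-0.00784273 -0.00171302  0.04859225] bottom back [ 0.01488036 -0.00753652 -0.01776948]
```

Emit:
servo_tool --series "1 -0.1 0 0 0; 1 -0.2 0 0 0; 1 -0.3 0 0 0; 1 -0.3 0 0 0; 1 -0.3 0 0 0"

```text
time: 15.37
tool_pos: [0.6115, -0.2037, 0.0811]
ee_rot: [3.141, -0.006, 0.019]
wrist_force: [6.9, 0.1, -0.9]
width: 0.0007
```

```bash
python3 -c "from chk import *; chk()"
```

```text
15.3667 [ 0.61146492 -0.20369896  0.08108215] [ 6.86490401  0.12574643 -0.93259379] 0.0006763710759679649
tilt 21.79571663294871 yaw -0.8002141885157201 width 0.10876714921382258 centre [-0.00835455 -0.00173825  0.04772812] bottom back [ 0.01292834 -0.00657209 -0.01912432]
```

Emit:
servo_tool --series "1 -0.1 0 0 0; 1 -0.2 0 0 0; 1 -0.3 0 0 0; 1 -0.3 0 0 0; 1 -0.3 0 0 0"

```text
time: 15.83
tool_pos: [0.6084, -0.2036, 0.0808]
ee_rot: [3.141, -0.005, 0.019]
wrist_force: [6.3, 0.6, -1.2]
width: 0.0004
```

```bash
python3 -c "from chk import *; chk()"
```

```text
15.8333 [ 0.60838491 -0.20361474  0.08079556] [ 6.3217356   0.63826032 -1.21429173] 0.0004446809515877086
tilt 15.951921662488365 yaw -0.7861410724781036 width 0.109063757676402 centre [-0.01265803 -0.00150824  0.04944631] bottom back [ 0.0017273  -0.00491251 -0.01923233]
```

```bash
python3 - <<'E'
from h import *
im,d,W=cloud('side'); save(cv2.resize(im[180:440,260:480],None,fx=2.2,fy=2.2),'pics/side7.png')
E
```

```text
(no output)
```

View pics/side7.png

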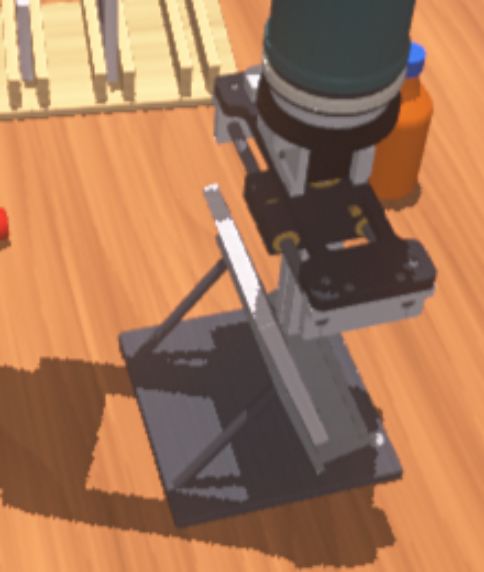

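The cover now looks flat on the panel with its lower edge in the corner (318,440). Backing off and rising clear.

Emit:
servo_tool --series "1 0.3 0 0 0; 1 0.8 0 0 0; 1 2 0 0 0; 1 4 0 0 0; 1 6 0 -2 0; 1 7 0 -6 0; 1 7 0 -10 0; 1 7 -4 -13 0; 1 7 -8 -13 0; 1 7 -12 -13 0; 1 7 -15 -13 0; 1 7 -15 -13 0; 1 7 -15 -13 0"

```text
time: 17.02
tool_pos: [0.6729, -0.0506, 0.2103]
ee_rot: [3.141, 0.002, 0.022]
wrist_force: [-0.0, -0.1, -0.1]
width: 0.0005
```

```bash
python3 - <<'E'
from chk import *
chk(); im=chk(); save(im,'pics/s8.png')
E
```

```text
17.0167 [ 0.67288453 -0.0506008   0.21030937] [-0.01176716 -0.13111525 -0.06630972] 0.0004656027535246068
tilt 19.845321432444955 yaw -0.1258383157965015 width 0.10842077184500545 centre [-0.01979961 -0.00142227  0.06650046] bottom back [-0.00074135 -0.00254578 -0.00103983]
17.0667 [ 0.67294578 -0.05227436  0.21007654] [ 0.60303546  0.04262059 -0.31741949] 0.0005921733296545464
tilt 19.864847518273933 yaw -0.16049634727047488 width 0.1086054721796816 centre [-0.01982482 -0.00126581  0.06675878] bottom back [-0.0007428  -0.00189162 -0.00077501]
```

View pics/s8.png

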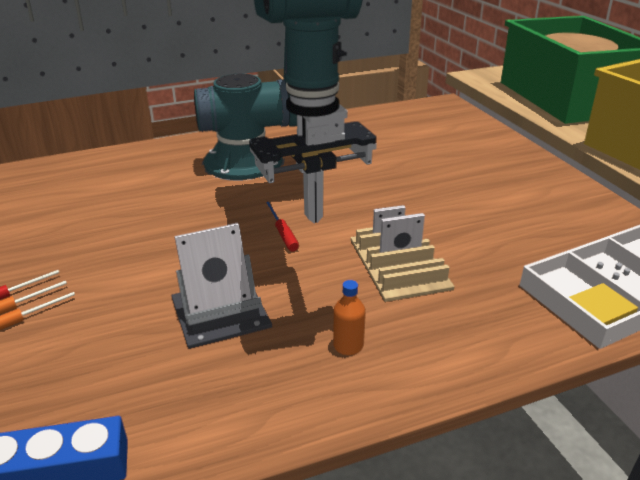

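The cover is seated flat and centred on the stand (disc at 214,269), the small covers stand in the rack (402,240 and 390,215), and the arm touches nothing. Handing in.

```bash
python3 -c "
from bench import robot
print(robot.close_job())"
```

```text
the job is handed in; nothing more can be done
None
```

The largest cover is leaning on the inspection stand, flat against the panel with its lower edge in the corner. I handed the job in at about 17 s; `close_job` gives no verdict.

- **How it was placed:** I gripped the cover by its top edge, lifted it out of the rack and set its lower edge on the ledge. With the fingers opened to 20 mm, it then leaned back onto the rear finger and down to the panel. It first came to rest at 26° with the lower edge about 8 mm out from the corner. I pushed the lower part in with the shut fingers at about 7 N, then backed off.
- **Last checks (scene camera, stand frame):**

| Check | Measured | Required |
|---|---|---|
| Lean | 19.9° | 10–30° |
| Yaw relative to the ledge | -0.2° | within about 11° |
| Centre x | -19.8 mm | -35 to -4 mm |
| Centre y | -1.3 mm | -20 to 20 mm |
| Centre z | 66.8 mm | 55 to 80 mm |

- **Stability:** Two readings 0.05 s apart agreed within 0.3 mm, so the cover was at rest.
- **Surroundings:** The arm was clear of everything with about zero wrist force. By eye, the two smaller covers are still standing in the rack; I did not re-measure their positions.
- **Disagreement:** During the push, one reading showed a lean of 16°. The gripper was partly blocking the camera's view then, and the clear readings afterwards did not confirm it.

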